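# Hold the laser sensor carrier level over the cone jig for a reading

### The arm

A 6-joint arm with a two-finger parallel gripper is mounted at the origin on the work surface. World frame = base frame: x ahead of the robot, y to its left, z up, the work surface at z = 0. Lengths are in mm, angles in rad, forces in N, time in s.
With the tool pointing down it reaches from about 350 to 975 mm from the base axis. Payload 7.1 kg.
Tool frame: the origin (TCP) lies at the very end of the fingers, on their centre line; the grasp point (between the pads) lies 19 mm behind it; z points along the fingers, y is the direction in which the jaws open and shut (so a half turn about z gives the same grasp; the last joint's range is limited). The gripper opens to 88 mm and grips with 3 to 60 N. Pads are 20 mm wide; open, the fingers measure 115 mm over their backs; the gripper's body (75 mm by 178 mm) begins 61 mm behind the grasp point.
Start: joints at [-1.318, 0.423, 1.63, -0, 1.089, -0.019], TCP at [167.81, -602.034, 222.675] pointing down, gripper open.
Joint ranges: [-3, 3], [-0.9, 2.11], [0.09, 2.58], [-1.31, 4.45], [0.11, 2.69], [-2.54, 2.54]. Speed limits (rad/s): [2.39, 2.39, 3.01, 3.14, 3.14, 3.14].

### API

Orientations are given as a rotation vector (axis times angle).
In Python, from workcell import monitor, vision, order, find_in, regions_of, place_of gives the robot as it stands. The module is installed in compiled form; this text tells all that it offers.
- The arm moves only by the tool carry_out, never from a script. Its argument "targets" is a list of rows, each a list of 3 entries, a list of its own where there are three numbers: the turn, a rotation vector about the world's x, y, z in degrees, then the shift along the world's x, y, z in mm, then the finger opening in mm, from 0 to 87.8. In form: [[[rx, ry, rz], [x, y, z], hand], ...]. A call has 1 to 10 rows; each row is the pose to reach, as a shift and turn from the pose commanded when the call began; what a row does not reach only later rows make up. A row lasts 1/12 s, in which the tool goes at most 41.7 mm and 7.16 degrees, less where a joint would pass 70% of its speed; a pose out of reach is approached as far as the arm can. A call with a gripper value outside its range is refused whole. The fingers move at their own pace and stop on an object; the grip force is fixed at half the most. Time passes only in rows, so rows that repeat a pose let the fingers close. It gives the time, the measured TCP pose, the force and the opening at its end, in the units of the state.
- monitor.get_obs(): the state, without advancing time (a new reading comes with each control period).
- vision.get_image(name): name is "side" or "top" or "wrist"; returns the picture (480x640x3 uint8, red, green, blue); there is no depth.
- vision.camera_model(name): a dict with "K" (3x3 intrinsics, pixels), "rvec" (rotation vector, rad) and "tvec" (3), from world to camera coordinates, as OpenCV has them. Camera axes: x right, y down, z forward; pixel columns grow to the right and rows downward; lengths in mm; the calibration is good to about 2 mm. A picture is of the moment at which its call begins: read the wrist's pose just before it. camera_model takes no time and is no camera call; for the wrist camera it gives the pose at the moment of the call.
- order.close_job(): hands the job in, once; it reports no verdict.
Trained networks look in the newest picture that a camera, given by its name, has taken for a name from the list of things; names that differ only in an ending like _2 or _b are one class to them, and where a whole thing is asked for, a point or a joint stands for the part that bears it (a point fixed in the world has none). Each returns a list of dicts, best first, with "confidence" (0 to 1); they miss things now and then, are a little off and sometimes report something else, mostly with a low value. They report only what shows in the picture. A call takes as long as a camera call.
- find_in(query, camera): "point" ([x, y, z] in mm, in the coordinates of the camera as it stood for that picture, good to about 4 mm: the middle of the surface that is visible of it).
- regions_of(query, camera): "mask" (480x640 bool, what is visible of it).
- place_of(query, camera): "point" ([x, y, z] in mm, in the coordinates of the camera as it stood for that picture, good to about 4 mm: a listed point, or the origin of a listed thing).
The state is a dict: "t": time; "qpos": joint angles; "qvel": joint speeds; "joint_torque": joint torques, N m; "ee_pos": TCP position; "orientation": TCP orientation; "ft_force": force on the tool from outside, world axes, zero at the start; "moment": the same for the moment, N m; "width": finger opening in mm.
Only numpy, scipy, OpenCV 4.12 (cv2) and the standard library are available. Lean on these libraries where they do the work, as an engineer would, in place of code of your own. Each camera call takes 0.05 s, during which the arm holds its last target.

### The job

Pick the laser sensor carrier up off its mat by its balance point and carry it level to the ring jig that has the black loudspeaker cone in it. Hold it there, level and still, with the lens in the underside of the sensor centred over the cone and about 60 mm above the jig's top rim, and finish while still holding it so for the reading. Touch neither ring jig, and leave everything else on the bench where it is.

Things in the scene. Friction and masses are not known exactly. Their poses are not given: they have to be found in the camera images.
- carrier_balance (a point): Balance point of the laser sensor carrier, in the middle of its spine: the place to grip. The spine is a straight bar, white top, grey side strips, 180 mm long, 16 wide, 22 tall, both sides free, its underside 30 mm above the carrier's own. The point is 39.5 mm from the face where the spine enters the blue sensor, 41 mm above the carrier's underside. x along the spine to the sensor, y across, z up.
- carrier_lens (a point): The lens: glass disc in the middle of the underside of the blue laser sensor (heavy end of the carrier: 60 long x 28 wide x 52 mm tall, dark side plates, green lamp on top, 15 mm connector stub beyond). It is level with the carrier's underside, straight below the middle of the sensor, 69.5 mm along +x from carrier_balance and 41 mm below it. Same axes.
- carrier_foot (a point): Centre of the carrier's white mounting foot (light end: 12 long x 56 wide x 52 mm tall), 146.5 mm along -x from carrier_balance and 15 mm below it. Same axes. The whole carrier is 252 mm long without the stub, weighs 0.4 to 0.65 kg, and stands on its mat on sensor and foot like a bridge.
- jig_rim (a point): Centre of the top rim of the ring jig that holds the black cone with a grey dome (36 mm across) in its middle. Fixed to the bench: bright metal flange 150 mm across, 6 mm thick, and on it a ring 112 mm across; the top rim (bore 88 mm) is 34 mm above the bench, the cone lies below it. z up.
- spare_jig_rim (a point): Centre of the top rim of the second ring jig, the same size but empty (a bright floor shows inside it). Fixed to the bench. Not to be touched.
- mat: Grey mat 300 x 130 x 3 mm, fixed to the bench, on which the sensor carrier stands at the start. Origin at the centre of its underside, x along its length.
- cover_big: Bystander: orange disc 160 mm across and 5 mm thick with a brass knob (26 mm high in all). Origin at the centre of its underside.
- cover_small: Bystander: orange disc 90 mm across and 5 mm thick with a brass knob (26 mm high in all). Origin at the centre of its underside.
- cone_stack: Bystander: stack of black cones 100 mm across and 60 mm high. Origin at the centre of its underside.
- loose_cone: Bystander: single black cone 100 mm across and 24 mm high. Origin at the centre of its underside.
- clamp_ring: Bystander: steel ring 106 mm across and 8 mm high. Origin at the centre of its underside.
- driver: Bystander: screwdriver 170 mm long lying on the bench, handle towards its -x.

How it is judged:
By the outcome, as a careful person would: the job done as asked, in the order asked, and still so for the second after the job is handed in, while the arm keeps its last pose, push and grip.
It also fails if it takes over 51 s, if anything falls off the work surface, if the arm or the gripper's body presses on something with over 40 N, if the wrist force passes 120 N, or if a joint passes its speed limit or range.

## Working session

There is one attempt and no reset: what is moved stays moved. The work goes in short steps, Python scripts to look and compute and a tool call to move; the robot and the scene stay as the last step left them, time stands still between calls to the robot, and variables do not carry over. Pictures are saved under pics/ and viewed, and the job is handed in when it is done.

Besides the shell and the picture viewer there is one more tool, called after "Emit:" as name(argument=value, ...), one argument or row to a line, values as JSON. carry_out: Moves the arm, as the interface text tells. Its arguments: {"type":"object","properties":{"targets":{"type":"array","items":{"type":"array"}}},"required":["targets"]}

```bash
mkdir -p pics
cat > h.py <<'E'
import numpy as np, cv2
from workcell import monitor, vision, order, find_in, regions_of, place_of
def w(p,cm):
    R=cv2.Rodrigues(np.array(cm["rvec"],float))[0]; return R.T@(np.array(p,float)-np.array(cm["tvec"],float).ravel())
def snap(cam,name):
    cm=vision.camera_model(cam); im=vision.get_image(cam); cv2.imwrite(f"pics/{name}.png",im[:,:,::-1]); return im,cm
def px(p,cm):
    return cv2.projectPoints(np.array([p],float),np.array(cm["rvec"],float),np.array(cm["tvec"],float),np.array(cm["K"],float),None)[0].ravel()
E
python3 - <<'E'
from h import *
o=monitor.get_obs(); print(o)
for c in ["top","side"]:
    im,cm=snap(c,c+"0")
    print(c)
    for q in ["carrier_balance","carrier_lens","carrier_foot","jig_rim","spare_jig_rim","mat"]:
        for r in place_of(q,c)[:2]:
            print(q,round(r["confidence"],2),w(r["point"],cm).round(1),px(w(r["point"],cm),cm).round(0))
print(monitor.get_obs()["t"])
E
```

```text
{'t': 0.0, 'qpos': array([-1.31800869e+00,  4.23872271e-01,  1.63069848e+00,  2.06630382e-05,
        1.08859651e+00, -1.89742402e-02]), 'qvel': array([ 0.00025656, -0.00067521, -0.00030019,  0.00062707, -0.00092208,
        0.00041247]), 'joint_torque': array([ 3.42784479e-03, -5.44618607e+01, -2.73661155e+01,  6.46747020e-02,
        2.28557893e-02, -1.50564260e-04]), 'ee_pos': array([ 167.67223463, -601.50092893,  221.87874405]), 'orientation': array([-3.11108512e+00, -4.25343077e-01,  2.59819835e-04]), 'ft_force': array([-0.22526035,  0.52841731, -0.40293724]), 'moment': array([-0.05235003, -0.03042386,  0.04397975]), 'width': 87.83340904086198}
top
carrier_balance 0.63 [536.6 276.   42.5] [185. 249.]
carrier_lens 0.85 [605.7 275.5   2.3] [189. 224.]
carrier_lens 0.55 [ 778.4 -205.2   -2.3] [367. 167.]
carrier_foot 0.66 [390.  292.7  29.3] [177. 304.]
carrier_foot 0.38 [ 3.611e+02  6.580e+01 -3.000e-01] [263. 317.]
jig_rim 0.89 [ 517.7 -252.7   32.5] [384. 262.]
spare_jig_rim 0.64 [625.5  16.2  33.4] [284. 219.]
spare_jig_rim 0.63 [ 775.9 -210.4   -2.2] [369. 168.]
mat 0.61 [518.6 266.5   2.6] [191. 256.]
mat 0.41 [706.1 396.2  -3.5] [147. 187.]
side
carrier_balance 0.56 [542.3 275.3  43.7] [226. 318.]
carrier_lens 0.57 [606.  271.3   4.1] [211. 318.]
carrier_foot 0.83 [394.7 293.7  33.1] [270. 360.]
jig_rim 0.58 [ 519.7 -253.3   32.4] [382. 224.]
spare_jig_rim 0.72 [623.5  17.   34.9] [286. 253.]
mat 0.95 [517.5 263.3  -1.5] [241. 336.]
0.7
```

View pics/top0.png

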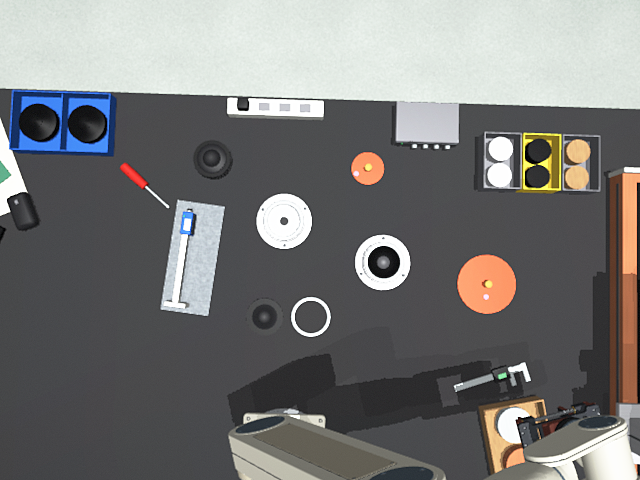

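View pics/side0.png

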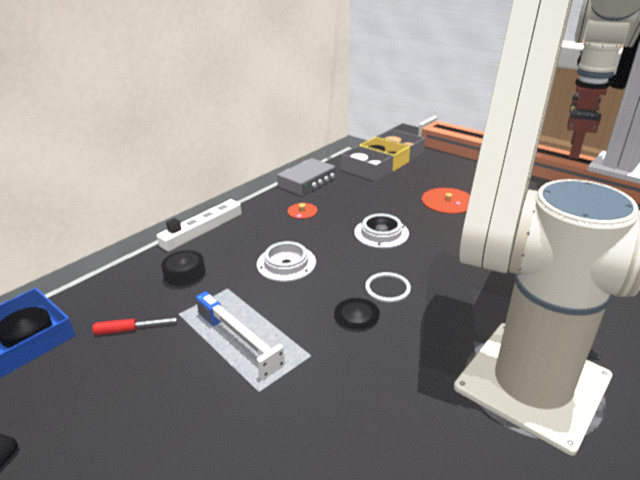

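The top view shows the carrier at (185,250), the jig with the black cone at (383,262) and the empty jig at (284,220). The networks agree with both pictures.

Run:
```python
from h import *
cm=vision.camera_model("wrist"); R=cv2.Rodrigues(np.array(cm["rvec"],float))[0]
print(w([0,0,0],cm), R.T[:,2], R.T[:,0], cm["K"], monitor.get_obs()["ee_pos"])
```

```text
[ 234.1971535  -583.00766962  384.33550261] [-0.24335511 -0.06820835 -0.967536  ] [ 2.68644187e-01 -9.63239424e-01  3.35941731e-04] [[410.03532823   0.         316.94672132]
 [  0.         410.03532823 241.06784973]
 [  0.           0.           1.        ]] [ 167.82027349 -602.02740583  222.71042649]
```

Emit:
carry_out(
  targets=[
    [[0,0,-2],[28,28,8],87.8],
    [[0,0,-4],[56,56,16],87.8],
    [[0,0,-6],[84,84,24],87.8],
    [[0,0,-8],[112,112,32],87.8],
    [[0,0,-10],[140,140,40],87.8],
    [[0,0,-12],[168,168,48],87.8],
    [[0,0,-14],[196,196,56],87.8],
    [[0,0,-16],[224,224,64],87.8],
    [[0,0,-18],[252,252,72],87.8],
    [[0,0,-20.8],[280,280,80],87.8],
  ],
)

```text
t: 1.53
ee_pos: [448.9, -320.4, 303.4]
orientation: [3.138, -0.146, 0.001]
ft_force: [0.9, -0.5, 0.3]
width: 87.6
```

Run:
```python
from h import *
im,cm=snap("wrist","w1")
for q in ["jig_rim"]:
    for r in place_of(q,"wrist")[:2]:
        print(q,round(r["confidence"],2),w(r["point"],cm).round(1),px(w(r["point"],cm),cm).round(0))
```

```text
jig_rim 0.81 [ 519.9 -251.6   32.8] [244. 139.]
```

View pics/w1.png

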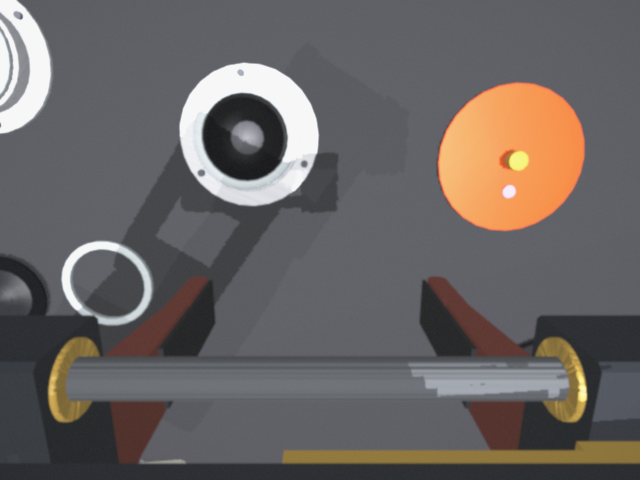

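The jig with the black cone and grey dome is at (247,137), with the dome in the middle. I'll fit the flange edge for accuracy.

```bash
cat > jig.py <<'E'
from h import *
from scipy.optimize import least_squares
def fit(path,cm,c0,th=150):
    g=cv2.cvtColor(cv2.imread(path),cv2.COLOR_BGR2GRAY)
    n,l,s,c=cv2.connectedComponentsWithStats((g>th).astype(np.uint8))
    p=px([*c0,6],cm); 
    best=min(range(1,n),key=lambda i:1e9 if s[i,4]<500 else np.hypot(*(s[i,:2]+s[i,2:4]/2-p)))
    m=(l==best).astype(np.uint8); cs=max(cv2.findContours(m,0,1)[0],key=cv2.contourArea)
    h=cv2.convexHull(cs)[:,0,:].astype(float)
    K=np.array(cm["K"]);R=cv2.Rodrigues(np.array(cm["rvec"],float))[0];C=w([0,0,0],cm)
    d=(R.T@np.linalg.inv(K)@np.c_[h,np.ones(len(h))].T).T
    P=C+d*((6-C[2])/d[:,2])[:,None]
    r=least_squares(lambda v:np.hypot(P[:,0]-v[0],P[:,1]-v[1])-v[2],[*c0,75],loss="soft_l1")
    return r.x.round(1),np.abs(r.fun).mean().round(2),s[best]
E
python3 - <<'E'
from jig import *
print(fit("pics/w1.png",vision.camera_model("wrist"),(519,-252)))
print(fit("pics/top0.png",vision.camera_model("top"),(519,-252)))
print(fit("pics/side0.png",vision.camera_model("side"),(519,-252)))
E
```

```text
(array([ 524.8, -250.7,   75.4]), np.float64(0.19), array([ 179,   62,  140,  144, 9693], dtype=int32))
(array([ 517.9, -252.1,   75.4]), np.float64(0.22), array([ 355,  235,   56,   55, 1608], dtype=int32))
(array([ 525.8, -262.4,   84.4]), np.float64(5.18), array([ 354,  213,   55,   35, 1035], dtype=int32))
```

Emit:
carry_out(
  targets=[
    [[0,0,0],[4,40,0],87.8],
    [[0,0,0],[8,80,0],87.8],
    [[0,0,0],[12,120,0],87.8],
    [[0,0,0],[16,160,0],87.8],
    [[0,0,0],[20,200,0],87.8],
    [[0,0,0],[24,240,0],87.8],
    [[0,0,0],[28,280,0],87.8],
    [[0,0,0],[32,320,0],87.8],
    [[0,0,0],[36,360,0],87.8],
    [[0,0,0],[40,400,0],87.8],
  ],
)

```text
t: 2.47
ee_pos: [487.5, 79.0, 302.7]
orientation: [3.138, -0.143, 0.0]
ft_force: [1.9, 1.1, -0.3]
width: 87.7
```

Emit:
carry_out(
  targets=[
    [[0,0,0],[0,40,0],87.8],
    [[0,0,0],[0,80,0],87.8],
    [[0,0,0],[0,120,0],87.8],
    [[0,0,0],[0,160,0],87.8],
    [[0,0,0],[0,200,-5],87.8],
    [[0,0,0],[0,200,-5],87.8],
    [[0,0,0],[0,200,-5],87.8],
  ],
)

```text
t: 3.05
ee_pos: [487.5, 278.7, 296.9]
orientation: [3.138, -0.138, -0.002]
ft_force: [0.5, 0.6, 0.7]
width: 87.9
```

Run:
```python
from h import *
print(monitor.get_obs()["ee_pos"],monitor.get_obs()["qpos"])
im,cm=snap("wrist","w2")
for q in ["carrier_balance","carrier_lens","carrier_foot"]:
    for r in place_of(q,"wrist")[:2]:
        print(q,round(r["confidence"],2),w(r["point"],cm).round(1),px(w(r["point"],cm),cm).round(0))
```

```text
[487.51561115 278.73413841 296.85601433] [ 4.98407040e-01  2.51262515e-01  1.69831905e+00 -4.19782050e-04
  1.19337144e+00  2.15719926e+00]
carrier_balance 0.75 [540.4 279.7  44.8] [311. 151.]
carrier_foot 0.82 [395.1 290.8  28. ] [314. 284.]
```

View pics/w2.png

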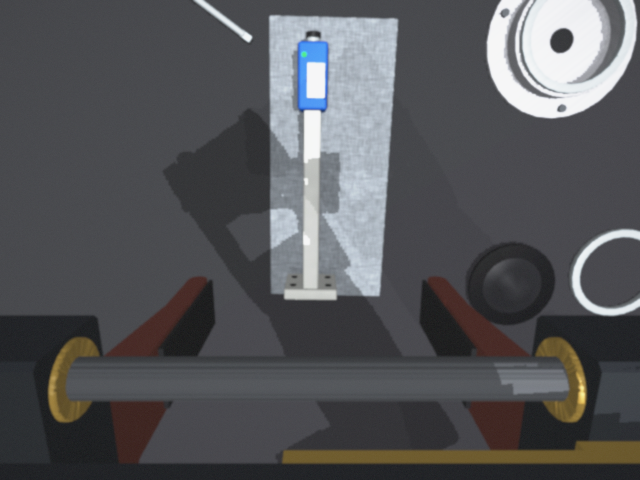

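Run:
```python
from h import *
cm=vision.camera_model("wrist");im=cv2.imread("pics/w2.png").astype(int)
K=np.array(cm["K"]);R=cv2.Rodrigues(np.array(cm["rvec"],float))[0];C=w([0,0,0],cm)
def bp(u,v,z):
    d=R.T@np.linalg.inv(K)@[u,v,1]; return C+d*(z-C[2])/d[2]
for v in range(100,300,8): print(v,''.join('%4d'%x for x in im[v,294:330,1]))
hsv=cv2.cvtColor(im.astype(np.uint8),cv2.COLOR_BGR2HSV)
m=((hsv[...,0]>100)&(hsv[...,0]<125)&(hsv[...,1]>150)).astype(np.uint8)[:150,250:380]
ys,xs=np.nonzero(m);print(ys.min(),ys.max(),xs.min()+250,xs.max()+250)
for v in range(36,116,4):
    x=np.nonzero(m[v])[0]+250
    if len(x): print(v,x.min(),x.max())
print(bp(313,110,55),bp(311,275,55))
cv2.imwrite("pics/w2z.png",cv2.resize(cv2.imread("pics/w2.png")[20:310,250:380],None,fx=2,fy=2,interpolation=cv2.INTER_CUBIC))
```

```text
100  125 123 118 107 104 119 140 149 153 152 152 150 152 153 153 152 152 153 154 153 154 154 155 155 154 156 155 155 154 151 142 122 107 131 166 185
108  132 125 121 114 101  97 101 107 108 108 109 111 112 112 115 113 115 115 115 114 116 116 116 116 117 117 115 110 110 115 112 108 124 158 178 185
116  188 187 180 157 130 119 119 117 121 146 215 243 246 247 247 247 247 247 247 246 247 247 247 246 246 243 220 184 178 180 184 187 187 181 181 185
124  186 185 180 172 149 123 115 116 120 148 215 243 246 246 247 246 247 247 247 247 247 247 247 247 246 241 216 185 181 183 187 191 188 183 185 185
132  189 188 186 186 176 153 129 123 121 146 216 243 246 246 247 247 247 247 247 247 247 247 247 246 245 238 216 191 188 186 185 184 184 183 183 185
140  183 190 193 181 154 132 130 130 129 155 219 244 246 247 247 247 247 247 247 247 247 247 247 246 245 236 213 188 177 171 171 173 175 177 178 181
148  185 183 187 185 161 134 125 126 129 160 219 243 246 247 247 247 247 247 247 247 247 247 247 246 245 232 207 192 184 178 174 174 174 175 178 185
156  177 179 177 156 134 127 123 121 131 172 227 244 246 
[... 2211 characters left out ...]
123 136 173 204 214 215 215 214 215 214 214 214 214 213 212 202 179 150 130 127 126 127 124 114  94  79  73  75  86
284   69  83 107 122 126 125 127 125 134 171 202 213 214 214 214 214 213 214 212 212 212 210 199 174 144 129 128 128 127 126 117 100  81  72  73  80
292  209 210 209 209 209 209 208 210 210 212 211 210 210 210 210 210 210 211 212 210 212 209 209 210 210 209 209 209 210 212 210 212 212 214 213 213
41 110 298 327
44 299 326
48 298 327
52 298 327
56 298 327
60 298 327
64 298 327
68 298 326
72 298 326
76 298 326
80 298 326
84 298 326
88 298 326
92 298 326
96 298 326
100 298 326
104 298 326
108 299 325
[578.73040849 271.97677569  55.        ] [415.70093735 289.6167024   55.        ]
```

View pics/w2z.png

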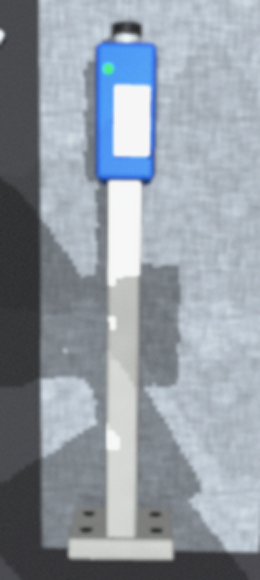

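Run:
```python
from h import *
cm=vision.camera_model("wrist");im=cv2.imread("pics/w2.png").astype(int)
K=np.array(cm["K"]);R=cv2.Rodrigues(np.array(cm["rvec"],float))[0];C=w([0,0,0],cm)
def bp(u,v,z=55):
    d=R.T@np.linalg.inv(K)@[u,v,1]; return C+d*(z-C[2])/d[2]
for v in range(36,46): print(v,im[v,312],im[v,305])
for v in range(100,116): print(v,im[v,312],im[v,308])
for v in range(283,304): print(v,im[v,330],im[v,311])
a,b=bp(312,120),bp(310.2,280); print(C,a,b)
d=(a-b)[:2];d/=np.linalg.norm(d);print("yaw",np.degrees(np.arctan2(d[1],d[0])))
for v,off in [(41,-99.5),(105.5,-39.5),(109.5,-39.5),(289,140.5),(299,152.5)]:
    p=bp(312,v); s=(p[:2]-a[:2])@d+off; print(v,p.round(1),"balance",(a[:2]+s*d).round(1))
o=monitor.get_obs();print(o["ee_pos"],o["orientation"],o["t"])
```

```text
36 [153 150 143] [155 147 140]
37 [222 218 210] [154 147 141]
38 [241 240 235] [150 142 136]
39 [242 240 235] [139 128 121]
40 [234 224 214] [150 117 102]
41 [223 168 142] [196 114  76]
42 [234 137  81] [232 128  63]
43 [243 144  71] [243 143  70]
44 [245 152  78] [245 150  73]
45 [245 154  77] [245 152  74]
100 [244 154  81] [244 153  80]
101 [244 153  82] [244 154  82]
102 [244 154  83] [244 152  79]
103 [244 155  82] [244 153  80]
104 [244 152  80] [244 153  80]
105 [244 153  80] [244 152  79]
106 [243 149  76] [242 145  75]
107 [237 135  68] [236 134  68]
108 [219 115  58] [217 115  60]
109 [190 126 104] [188 130 109]
110 [211 200 193] [214 206 199]
111 [241 241 240] [241 242 241]
112 [246 246 246] [246 246 246]
113 [246 246 246] [246 246 246]
114 [246 247 246] [246 247 246]
115 [246 247 246] [246 247 246]
283 [112 113 112] [210 213 212]
284 [89 91 89] [211 214 213]
285 [79 80 79] [211 214 212]
286 [100 102 100] [209 213 210]
287 [120 121 120] [204 208 206]
288 [129 131 130] [186 190 186]
289 [151 155 152] [175 179 176]
290 [183 186 184] [190 193 191]
291 [202 207 204] [203 207 204]
292 [208 212 210] [207 211 209]
293 [208 212 210] [208 213 209]
294 [206 210 207] [207 211 208]
295 [203 207 204] [205 209 207]
296 [205 209 205] [204 208 206]
297 [201 205 201] [202 206 203]
298 [193 196 194] [189 192 189]
299 [157 159 158] [149 151 149]
300 [100 100 100] [88 88 88]
301 [62 59 60] [60 56 56]
302 [60 56 56] [58 53 53]
303 [59 54 55] [60 55 56]
[556.67220389 270.56535892 459.35624831] [569.83227725 273.77586798  55.        ] [410.28385419 290.98001082  55.        ]
yaw -6.154437200579674
41 [638.  267.2  55. ] balance [539.  277.1]
105.5 [582.8 272.5  55. ] balance [543.5 276.6]
109.5 [579.3 272.9  55. ] balance [540. 277.]
289 [400.1 290.1  55. ] balance [540. 277.]
299 [388.9 291.1  55. ] balance [540.7 276.9]
[488.02671867 276.33346597 297.70904697] [ 3.13782368e+00 -1.45776058e-01 -1.79763977e-04] 3.25
```

Run:
```python
from h import *
for i in range(4):
    im,cm=snap("wrist","w3")
    K=np.array(cm["K"]);R=cv2.Rodrigues(np.array(cm["rvec"],float))[0];C=w([0,0,0],cm)
    o=monitor.get_obs(); print(o["t"],o["ee_pos"].round(1),C.round(1),o["orientation"].round(4),o["qpos"][:1])
    im=im.astype(int)
    def bp(u,v,z=55):
        d=R.T@np.linalg.inv(K)@[u,v,1]; return C+d*(z-C[2])/d[2]
    def cen(v,t=160):
        g=im[v,295:328,0].astype(float)
        e=np.diff(g); l=np.argmax(e[:16]); r=16+np.argmin(e[16:]); 
        return 295+(l+r)/2+.5
    a=bp(np.median([cen(v) for v in range(116,150)]),132.5); b=bp(np.median([cen(v) for v in range(252,284)]),267.5)
    d=(a-b)[:2];d/=np.linalg.norm(d)
    # face row
    col=im[95:118,308:317,0].mean(1); v=95+np.argmax(np.diff(col))+.5
    p=bp(312,v); s=(p[:2]-a[:2])@d-39.5
    print(np.degrees(np.arctan2(d[1],d[0])).round(2),v,(a[:2]+s*d).round(1))
```

```text
3.3 [488.1 276.4 297.9] [556.7 270.6 459.4] [ 3.138e+00 -1.462e-01  3.000e-04] [0.49410596]
-6.03 110.5 [539.4 279.8]
3.35 [488.1 276.5 297.9] [556.7 270.6 459.5] [ 3.1381e+00 -1.4630e-01  3.0000e-04] [0.49425678]
-5.82 110.5 [539.5 279.8]
3.4 [488.1 276.7 298. ] [556.7 270.7 459.6] [-3.1381e+00  1.4600e-01 -5.0000e-04] [0.49455736]
-6.03 110.5 [539.5 279.5]
3.45 [488.1 276.9 298. ] [556.7 270.9 459.6] [-3.1381e+00  1.4560e-01 -6.0000e-04] [0.4948959]
-5.8 110.5 [539.5 279.7]
```

Emit:
carry_out(
  targets=[
    [[0,0,-0.3],[20,0.6,0],87.8],
    [[0,0,-0.7],[40,1.2,-10],87.8],
    [[0,0,-0.7],[52,1.6,-35],87.8],
    [[0,0,-0.7],[52,1.6,-65],87.8],
    [[0,0,-0.7],[52,1.6,-95],87.8],
    [[0,0,-0.7],[52,1.6,-125],87.8],
    [[0,0,-0.7],[52,1.6,-155],87.8],
    [[0,0,-0.7],[52,1.6,-175],87.8],
    [[0,0,-0.7],[52,1.6,-190],87.8],
    [[0,0,-0.7],[52,1.6,-200],87.8],
  ],
)

```text
t: 4.28
ee_pos: [539.1, 278.6, 95.8]
orientation: [3.136, -0.163, -0.003]
ft_force: [-1.2, -0.4, 0.7]
width: 87.6
```

Emit:
carry_out(
  targets=[
    [[0,0,0],[0,0,0],87.8],
    [[0,0,0],[0,0,0],87.8],
    [[0,0,0],[0,0,0],87.8],
    [[0,0,0],[0,0,0],87.8],
  ],
)

```text
t: 4.62
ee_pos: [540.7, 279.9, 99.1]
orientation: [-3.136, 0.162, -0.003]
ft_force: [1.4, 0.2, -0.2]
width: 87.9
```

Run:
```python
from h import *
o=monitor.get_obs(); print(o["t"],o["ee_pos"].round(1),o["orientation"].round(4))
im,cm=snap("wrist","w4")
snap("side","s4")
for r in place_of("carrier_balance","wrist")[:2]+[None]:
    if r: print(round(r["confidence"],2),w(r["point"],cm).round(1))
```

```text
4.6167 [540.7 279.9  99.1] [-3.1362  0.1625 -0.0032]
0.97 [536.2 280.2  43.1]
```

View pics/w4.png

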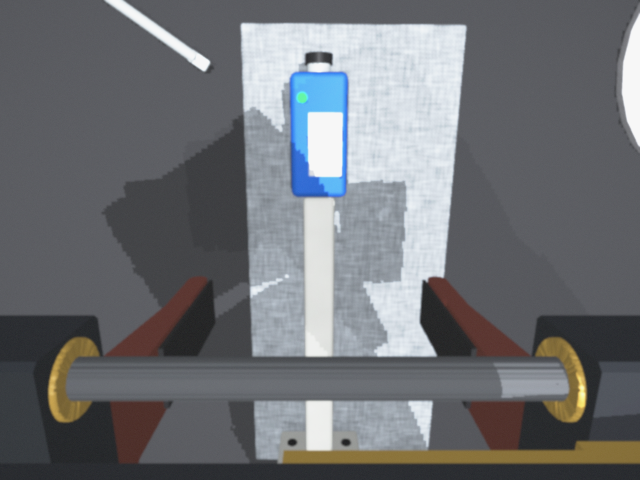

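The spine at column 319 runs midway between the fingers (about 317) and is parallel to them. I'll recheck the lengthwise position.

Run:
```python
from h import *
im,cm=snap("wrist","w5"); im=im.astype(int)
K=np.array(cm["K"]);R=cv2.Rodrigues(np.array(cm["rvec"],float))[0];C=w([0,0,0],cm)
def bp(u,v,z=55):
    d=R.T@np.linalg.inv(K)@[u,v,1]; return C+d*(z-C[2])/d[2]
col=im[185:215,312:327,0].mean(1); v=185+np.argmax(np.diff(col))+.5
print(v,bp(319,v)-39.5*np.array([.995,-.103,0]), bp(319,74)-99.5*np.array([.995,-.103,0]))
g=im[230:300:10,295:345,0]; 
for r in g: 
    e=np.diff(r.astype(float)); print(295+np.argmax(e)+.5,295+np.argmin(e)+.5)
o=monitor.get_obs(); print(o["t"],o["ee_pos"].round(1),o["orientation"].round(4)); 
print(bp(319.0,250),bp(319,210))
```

```text
195.5 [539.74100888 279.3778512   55.        ] [536.84673477 279.74512534  55.        ]
336.5 340.5
303.5 332.5
303.5 332.5
303.5 332.5
303.5 332.5
304.5 332.5
304.5 332.5
4.8167 [540.2 279.8  98.5] [-3.1368e+00  1.6230e-01 -1.7000e-03]
[550.70723    278.20890082  55.        ] [571.69174464 276.06163082  55.        ]
```

Emit:
carry_out(
  targets=[
    [[0,0,0],[0,0,-15],87.8],
    [[0,0,0],[0,0,-32],87.8],
    [[0,0,0],[0,0,-48],87.8],
    [[0,0,0],[0,0,-60],87.8],
    [[0,0,0],[0,0,-68],87.8],
    [[0,0,0],[0,0,-72.7],87.8],
    [[0,0,0],[0,0,-72.7],87.8],
    [[0,0,0],[0,0,-72.7],87.8],
    [[0,0,0],[0,0,-72.7],50],
    [[0,0,0],[0,0,-72.7],25],
  ],
)

```text
t: 5.65
ee_pos: [540.4, 279.8, 25.8]
orientation: [-3.137, 0.162, -0.002]
ft_force: [0.5, 0.5, -0.8]
width: 77.7
```

Emit:
carry_out(
  targets=[
    [[0,0,0],[0,0,0],20],
    [[0,0,0],[0,0,0],15],
    [[0,0,0],[0,0,0],8],
    [[0,0,0],[0,0,0],0],
    [[0,0,0],[0,0,0],0],
    [[0,0,0],[0,0,0],0],
    [[0,0,0],[0,0,0],0],
    [[0,0,0],[0,0,0],0],
    [[0,0,0],[0,0,0],0],
  ],
)

```text
t: 6.4
ee_pos: [539.8, 279.6, 24.9]
orientation: [3.137, -0.162, -0.0]
ft_force: [-0.1, -0.4, 0.2]
width: 18.2
```

Emit:
carry_out(
  targets=[
    [[0,0,0],[0,0,0],0],
    [[0,0,0],[0,0,0],0],
    [[0,0,0],[0,0,0],0],
    [[0,0,0],[0,0,0],0],
    [[0,0,0],[0,0,0],0],
  ],
)

```text
t: 6.82
ee_pos: [539.8, 279.5, 24.9]
orientation: [3.137, -0.163, -0.0]
ft_force: [0.3, -0.7, -0.1]
width: 15.9
```

Emit:
carry_out(
  targets=[
    [[0,0,0],[0,0,1],0],
    [[0,0,0],[0,0,3],0],
    [[0,0,0],[0,0,6],0],
    [[0,0,0],[0,0,10],0],
    [[0,0,0],[0,0,15],0],
    [[0,0,0],[0,0,20],0],
    [[0,0,0],[0,0,24],0],
    [[0,0,0],[0,0,26],0],
    [[0,0,0],[0,0,26],0],
    [[0,0,0],[0,0,26],0],
  ],
)

```text
t: 7.65
ee_pos: [539.9, 279.6, 51.2]
orientation: [-3.137, 0.162, -0.0]
ft_force: [0.6, 0.3, -4.0]
width: 15.9
```

Run:
```python
from h import *
o=monitor.get_obs(); print(o["t"],o["ee_pos"].round(1),o["ft_force"],o["moment"],o["width"])
im,cm=snap("side","s6")
cv2.imwrite("pics/s6z.png",cv2.resize(im[260:400,150:350,::-1],None,fx=4,fy=4,interpolation=cv2.INTER_CUBIC))
im,cm=snap("wrist","w6")
for q in ["carrier_balance","carrier_lens","carrier_foot"]:
  for c in ["wrist","side"]:
    k=vision.camera_model(c)
    for r in place_of(q,c)[:1]: print(q,c,round(r["confidence"],2),w(r["point"],k).round(1))
```

```text
7.65 [539.9 279.6  51.2] [ 0.6243965   0.34066626 -4.00100942] [ 0.06867943  0.02218958 -0.01667749] 15.855199510743718
carrier_balance wrist 0.78 [535.9 284.8  69.7]
carrier_balance side 0.9 [542.6 276.7  73.3]
carrier_lens side 0.88 [605.9 270.7  32.6]
carrier_foot side 0.56 [394.5 292.8  57.5]
```

View pics/s6z.png

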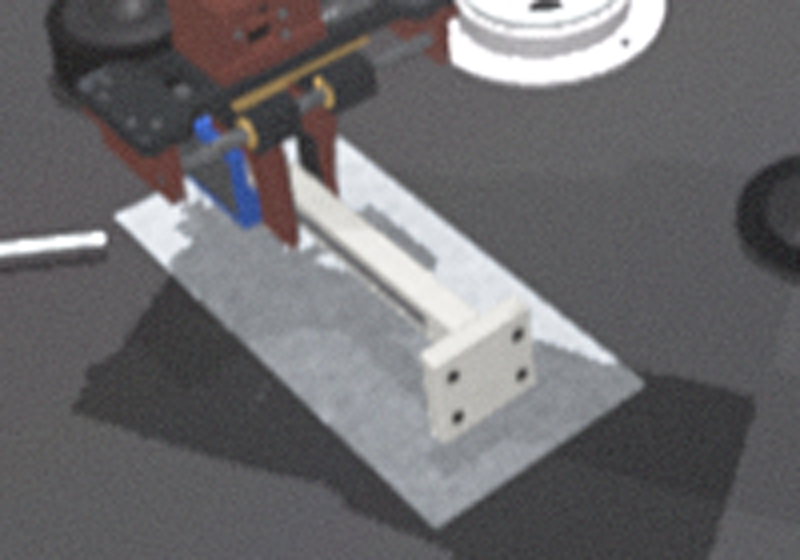

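View pics/w6.png

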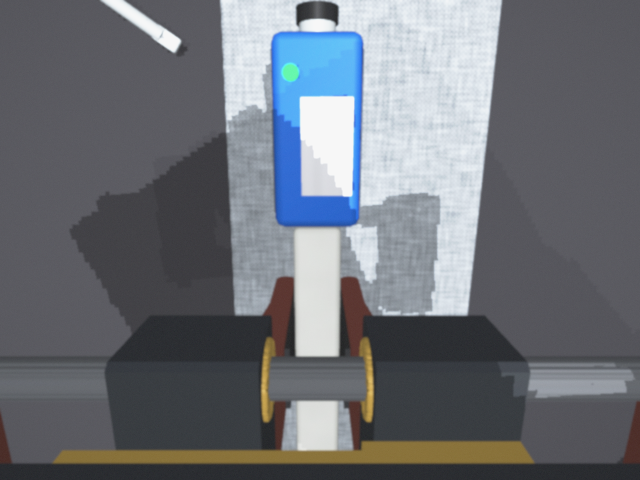

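The carrier is off the mat, held at the spine and apparently level. Before carrying it, I'll measure the in-hand pose.

```bash
cat > hand.py <<'E'
from h import *
from scipy.optimize import least_squares
def hand(name):
    o=monitor.get_obs();im,cm=snap("wrist",name)
    K=np.array(cm["K"]);R=cv2.Rodrigues(np.array(cm["rvec"],float))[0]
    T=cv2.Rodrigues(o["orientation"])[0]; C=T.T@(w([0,0,0],cm)-o["ee_pos"])
    hsv=cv2.cvtColor(im,cv2.COLOR_RGB2HSV)
    m=((hsv[...,0]>100)&(hsv[...,0]<125)&(hsv[...,1]>150)).astype(np.uint8); m[:,:200]=0;m[:,440:]=0;m[300:]=0
    c=max(cv2.findContours(m,0,1)[0],key=cv2.contourArea); hu=cv2.convexHull(c)[:,0]
    return o,cm,C,hu,im
E
python3 - <<'E'
from hand import *
o,cm,C,hu,im=hand("w7")
print(o["t"],o["ee_pos"],hu[:,0].min(),hu[:,0].max(),hu[:,1].min(),hu[:,1].max())
K=np.array(cm["K"]);R=cv2.Rodrigues(np.array(cm["rvec"],float))[0];Cw=w([0,0,0],cm)
def bp(u,v,z):
    d=R.T@np.linalg.inv(K)@[u,v,1]; return Cw+d*(z-Cw[2])/d[2]
im=im.astype(int)
print([(v,im[v,290].tolist()) for v in range(26,40,1)])
print([(v,im[v,317].tolist()) for v in range(215,232,1)])
z=o["ee_pos"][2]+30
for dz in (-5,0,5):
  a=bp(317,227,z+dz);b=bp(317,32,z+dz);print(dz,a,b,np.linalg.norm(a-b))
a=bp(317,227,z)
# sensor width at row 60,200
for v in (60,130,205):
    r=np.nonzero((im[v,:,2]>180)&(im[v,:,0]<120)&(np.arange(640)>250)&(np.arange(640)<390))[0]; l,rr=r.min(),r.max()+1
    print(v,l,rr,np.linalg.norm(bp(l,v,z)-bp(rr,v,z)),bp((l+rr)/2,v,z))
E
```

```text
8.05 [539.70963565 279.53368522  50.78688279] 272 362 32 225
[(26, [217, 223, 230]), (27, [220, 227, 233]), (28, [219, 225, 232]), (29, [213, 221, 228]), (30, [189, 204, 220]), (31, [142, 163, 214]), (32, [81, 130, 229]), (33, [54, 132, 242]), (34, [57, 141, 245]), (35, [61, 149, 246]), (36, [69, 158, 247]), (37, [75, 165, 247]), (38, [78, 172, 247]), (39, [86, 180, 247])]
[(215, [46, 103, 205]), (216, [47, 103, 206]), (217, [48, 106, 208]), (218, [46, 103, 206]), (219, [44, 101, 204]), (220, [44, 98, 199]), (221, [46, 99, 194]), (222, [41, 92, 185]), (223, [38, 88, 177]), (224, [35, 84, 168]), (225, [55, 87, 158]), (226, [99, 112, 148]), (227, [146, 150, 158]), (228, [178, 179, 177]), (229, [198, 200, 196]), (230, [210, 213, 209]), (231, [214, 216, 213])]
-5 [577.72058895 276.0841126   75.78688279] [638.1069293  269.82813014  75.78688279] 60.709533159516674
0 [578.84006372 275.97075732  80.78688279] [637.01659371 269.94370966  80.78688279] 58.487895715467786
5 [579.95953849 275.85740204  85.78688279] [635.92625813 270.05928918  85.78688279] 56.26625827141878
60 272 362 26.772939282840273 [629.46026104 270.72654042  80.78688279]
130 276 360 26.029366751701374 [609.43544748 272.48956545  80.78688279]
205 278 359 26.2727444684128 [586.06090456 274.73354773  80.78688279]
```

Emit:
carry_out(
  targets=[
    [[0,0,0],[0,0,4],0],
    [[0,0,0],[0,0,12],0],
    [[0,0,0],[0,0,24],0],
    [[0,0,0],[0,0,38],0],
    [[0,0,0],[0,0,52],0],
    [[0,0,0],[0,0,66],0],
    [[0,0,0],[0,-3,80],0],
    [[0,0,0],[-1,-9,91],0],
    [[0,0,0],[-3,-18,97],0],
    [[0,0,0],[-5,-30,99],0],
  ],
)

```text
t: 8.93
ee_pos: [535.2, 249.2, 151.6]
orientation: [-3.136, 0.161, -0.003]
ft_force: [1.1, 0.2, -4.4]
width: 16.2
```

Emit:
carry_out(
  targets=[
    [[0,0,0],[-3,-16,0],0],
    [[0,0,0],[-6,-36,0],0],
    [[0,0,0],[-10,-58,0],0],
    [[0,0,0],[-14,-82,0],0],
    [[0,0,0],[-18,-106,0],0],
    [[0,0,0],[-22,-130,0],0],
    [[0,0,0],[-26,-154,0],0],
    [[0,0,0],[-30,-178,0],0],
    [[0,0,0],[-34,-202,0],0],
    [[0,0,0],[-38,-226,0],0],
  ],
)

```text
t: 9.77
ee_pos: [494.8, 21.3, 149.2]
orientation: [3.137, -0.163, -0.003]
ft_force: [1.1, 0.4, -4.7]
width: 15.8
```

Emit:
carry_out(
  targets=[
    [[0,0,0],[-4,-24,0],0],
    [[0,0,0],[-8,-48,0],0],
    [[0,0,0],[-12,-72,0],0],
    [[0,0,0],[-16,-96,0],0],
    [[0,0,0],[-20,-120,0],0],
    [[0,0,0],[-24,-143,0],0],
    [[0,0,0],[-28,-165,0],0],
    [[0,0,0],[-32,-186,0],0],
    [[0,0,0],[-35,-205,0],0],
    [[0,0,0],[-38,-222,0],0],
  ],
)

```text
t: 10.6
ee_pos: [456.5, -200.1, 149.2]
orientation: [-3.137, 0.165, 0.003]
ft_force: [0.6, -0.5, -4.0]
width: 16.1
```

Emit:
carry_out(
  targets=[
    [[0,0,0],[-2,-14,0],0],
    [[0,0,0],[-4,-26,0],0],
    [[0,0,0],[-6,-35,0],0],
    [[0,0,0],[-7,-42,0],0],
    [[0,0,0],[-8.1,-46.7,0],0],
    [[0,0,0],[-8.1,-46.7,0],0],
    [[0,0,0],[-8.1,-46.7,0],0],
    [[0,0,0],[-8.1,-46.7,0],0],
    [[0,0,0],[-8.1,-46.7,0],0],
    [[0,0,0],[-8.1,-46.7,0],0],
  ],
)

```text
t: 11.43
ee_pos: [450.8, -244.6, 150.0]
orientation: [-3.137, 0.161, 0.0]
ft_force: [-1.0, -0.1, -4.8]
width: 15.7
```

Run:
```python
from h import *
o=monitor.get_obs(); print(o["t"],o["ee_pos"].round(1),o["orientation"].round(4),o["ft_force"],o["moment"],o["width"])
for c in ["top","side","wrist"]:
  im,cm=snap(c,c+"8")
  for q in ["carrier_balance","carrier_lens","carrier_foot","jig_rim"]:
    for r in place_of(q,c)[:1]: print(q,c,round(r["confidence"],2),w(r["point"],cm).round(1))
im=cv2.imread("pics/side8.png");cv2.imwrite("pics/side8z.png",cv2.resize(im[120:300,300:540],None,fx=3,fy=3,interpolation=cv2.INTER_CUBIC))
```

```text
11.4333 [ 450.8 -244.6  150. ] [-3.1374e+00  1.6120e-01  1.0000e-04] [-0.95123742 -0.14926206 -4.82793116] [ 0.00558404 -0.00564482 -0.01469469] 15.679539817094163
carrier_balance top 0.71 [364.4  62.2  -2.1]
carrier_lens top 0.51 [ 516.3 -247.9  127.4]
jig_rim top 0.98 [ 522.6 -253.4   35.3]
carrier_balance side 0.83 [ 450.6 -248.7  169.8]
carrier_lens side 0.62 [ 518.9 -252.9  129. ]
carrier_foot side 0.93 [ 302.2 -230.5  152.9]
jig_rim side 0.9 [ 523.1 -252.5   29.5]
carrier_balance wrist 0.95 [ 447.9 -244.1  171.2]
```

View pics/side8z.png

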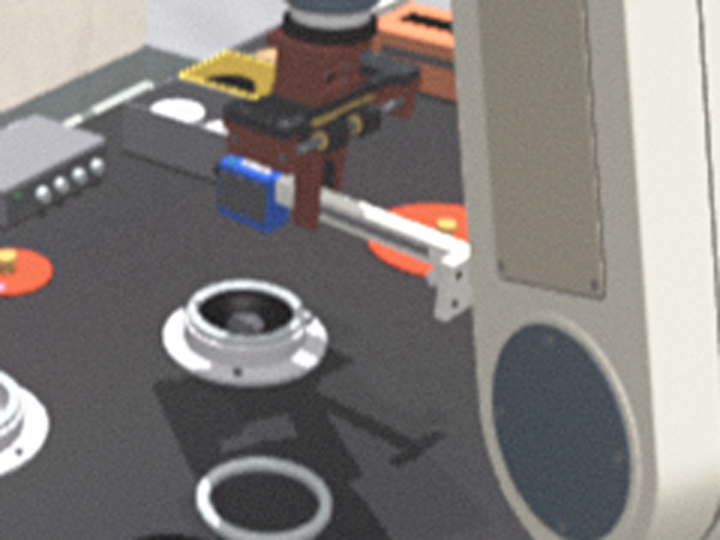

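View pics/wrist8.png

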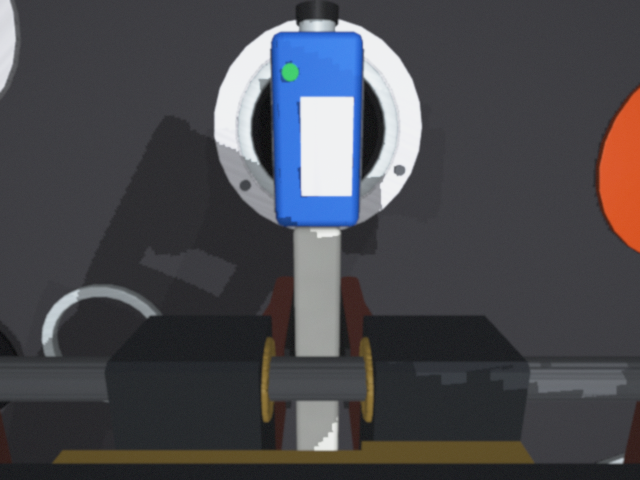

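View pics/top8.png

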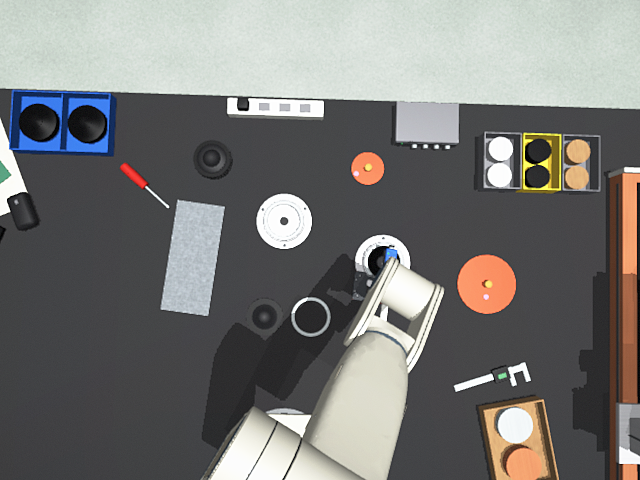

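The sensor sits over the right jig, and its image is unchanged in the wrist view (rows 32–225), so nothing has slipped. I'll fit the flange arcs beside the sensor.

```bash
cat > arc.py <<'E'
from h import *
from scipy.optimize import least_squares
def arc(name,rows=range(50,215,4),thr=90):
    o=monitor.get_obs(); im,cm=snap("wrist",name); g=cv2.cvtColor(im,cv2.COLOR_RGB2GRAY).astype(int)
    K=np.array(cm["K"]);R=cv2.Rodrigues(np.array(cm["rvec"],float))[0];C=w([0,0,0],cm)
    pts=[]
    for v in rows:
        L=[u for u in range(170,272) if (g[v,u:u+4]>thr).all()]; Rr=[u for u in range(470,362,-1) if (g[v,u-3:u+1]>thr).all()]
        if L: pts.append((L[0]-.5,v))
        if Rr: pts.append((Rr[0]+.5,v))
    d=(R.T@np.linalg.inv(K)@np.c_[np.array(pts),np.ones(len(pts))].T).T
    P=C+d*((6-C[2])/d[:,2])[:,None]
    f=lambda v:np.hypot(P[:,0]-v[0],P[:,1]-v[1])-v[2]
    r=least_squares(f,[520,-252,75],loss="soft_l1"); r2=least_squares(lambda v:f([*v,75]),[520,-252],loss="soft_l1")
    print(o["t"],"ee",o["ee_pos"].round(2),"free",r.x.round(1),np.median(abs(r.fun)).round(2),"r75",r2.x.round(1),np.median(abs(r2.fun)).round(2),len(pts))
    return o,cm,im
E
python3 - <<'E'
from arc import *
o,cm,im=arc("w9"); arc("w10",thr=110)
T=cv2.Rodrigues(o["orientation"])[0];print("tool z",T[:,2],"x",T[:,0]);
E
```

```text
12.1833 ee [ 450.69 -245.14  149.97] free [ 521.4 -252.4   75.1] 0.27 r75 [ 521.4 -252.4] 0.25 84
12.2333 ee [ 450.7  -245.16  149.97] free [ 521.3 -252.5   74.8] 0.16 r75 [ 521.3 -252.5] 0.24 84
tool z [-2.25279071e-05  3.31005830e-05 -9.99999999e-01] x [ 9.94650653e-01 -1.03296073e-01 -2.58265577e-05]
```

Emit:
carry_out(
  targets=[
    [[0,0,0],[0,0,-3],0],
    [[0,0,0],[0.3,0,-8],0],
    [[0,0,0],[0.6,0,-14],0],
    [[0,0,0],[1,0,-20],0],
    [[0,0,0],[1,0,-26],0],
    [[0,0,0],[1,0,-30],0],
    [[0,0,0],[1,0,-33],0],
    [[0,0,0],[1,0,-34],0],
    [[0,0,0],[1,0,-34],0],
    [[0,0,0],[1,0,-34],0],
  ],
)

```text
t: 13.12
ee_pos: [451.8, -245.2, 116.0]
orientation: [3.137, -0.162, 0.0]
ft_force: [-0.2, 0.2, -4.5]
width: 15.9
```

Emit:
carry_out(
  targets=[
    [[0,0,0],[0,0,0],0],
    [[0,0,0],[0,0,0],0],
    [[0,0,0],[0,0,0],0],
    [[0,0,0],[0,0,0],0],
    [[0,0,0],[0,0,0],0],
    [[0,0,0],[0,0,0],0],
    [[0,0,0],[0,0,0],0],
    [[0,0,0],[0,0,0],0],
    [[0,0,0],[0,0,0],0],
    [[0,0,0],[0,0,0],0],
  ],
)

```text
t: 13.95
ee_pos: [451.7, -245.1, 116.0]
orientation: [-3.137, 0.163, 0.0]
ft_force: [-0.0, 1.1, -4.2]
width: 15.8
```

Run:
```python
from arc import *
o,cm,im=arc("w11"); arc("w12",thr=110)
K=np.array(cm["K"]);R=cv2.Rodrigues(np.array(cm["rvec"],float))[0];Cw=w([0,0,0],cm)
def bp(u,v,z):
    d=R.T@np.linalg.inv(K)@[u,v,1]; return Cw+d*(z-Cw[2])/d[2]
z=o["ee_pos"][2]+30
print(bp(317,227,z)+30*np.array([.9947,-.103,0]),(bp(317,227,z)+bp(317,31,z))/2)
for c in ["top","side"]:
  im,cm=snap(c,c+"13")
  for q in ["carrier_balance","carrier_lens","carrier_foot","jig_rim"]:
    for r in place_of(q,c)[:1]: print(q,c,round(r["confidence"],2),w(r["point"],cm).round(1))
im=cv2.imread("pics/side13.png");cv2.imwrite("pics/side13z.png",cv2.resize(im[150:270,330:490],None,fx=5,fy=5,interpolation=cv2.INTER_CUBIC))
# overlay: ideal spine top edges / sensor at level pose
o=monitor.get_obs();e=o["ee_pos"];x=np.array([.9947,-.103,0]);y=np.array([.103,.9947,0]);b=e+[0,0,19]
z3=cv2.imread("pics/side13z.png")
def P(a,bb,c): return tuple(((px(b+a*x+bb*y+np.array([0,0,c]),cm)-[330,150])*5+2).round().astype(int).tolist())
for s,t in [((-140.5,8,11),(39.5,8,11)),((-140.5,8,-11),(39.5,8,-11)),((39.5,14,-41),(99.5,14,-41)),((39.5,14,11),(99.5,14,11)),((39.5,14,-41),(39.5,14,11)),((99.5,14,-41),(99.5,14,11))]: cv2.line(z3,P(*s),P(*t),(0,255,0),1)
cv2.imwrite("pics/side13o.png",z3)
print(o["t"],e,o["ft_force"],o["moment"],o["width"],abs(o["qvel"]).max())
```

```text
13.95 ee [ 451.71 -245.14  115.97] free [ 521.3 -252.4   74.9] 0.17 r75 [ 521.3 -252.4] 0.18 84
14.0 ee [ 451.7  -245.12  115.95] free [ 521.5 -252.4   74.6] 0.19 r75 [ 521.5 -252.4] 0.38 84
[ 520.65591825 -251.77621793  145.96514956] [ 520.0365132  -251.7134537   145.96514956]
carrier_lens top 0.53 [ 519.  -249.    90.6]
carrier_foot top 0.63 [786.1 216.3  -2. ]
jig_rim top 0.69 [ 521.  -255.1   34.2]
carrier_balance side 0.73 [ 454.  -246.5  140.3]
carrier_lens side 0.72 [369.6 -65.6   1.8]
carrier_foot side 0.71 [ 300.8 -229.7  123.4]
jig_rim side 0.98 [ 522.  -253.1   27. ]
14.55 [ 451.71220217 -245.12865308  115.97055907] [ 0.1263992  -0.28904217 -4.52569468] [ 0.0893472   0.01550368 -0.01017852] 15.840625627786393 0.0011519670955959717
```

View pics/side13o.png

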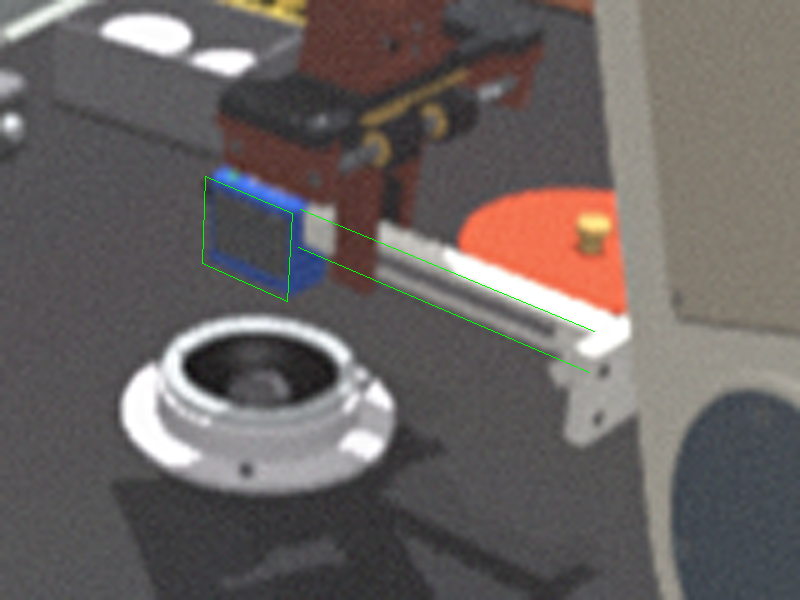

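View pics/w12.png

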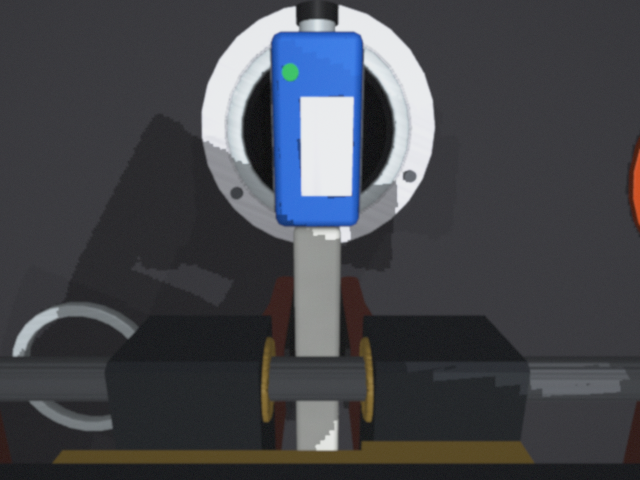

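The predicted outline is parallel to the spine and sensor, so the carrier is level, but the whole outline sits about 1.5 px off. I'll check whether the jig shows the same offset in the side camera.

Run:
```python
from h import *
cm=vision.camera_model("side"); z3=cv2.imread("pics/side13z.png")
t=np.linspace(0,2*np.pi,90)
for r,z in ((75,6),(56,34),(44,34),(75,0)):
    p=np.array([(px([520.8+r*np.cos(a),-252.4+r*np.sin(a),z],cm)-[330,150])*5+2 for a in t]).round().astype(np.int32)
    cv2.polylines(z3,[p],True,(0,255,0),1)
cv2.imwrite("pics/side13j.png",z3)
g=px([521,-252,34],cm); print(px([526,-252,34],cm)-g,px([521,-247,34],cm)-g,px([521,-252,39],cm)-g)
```

```text
[-1.49451225 -0.5832093 ] [-1.05232701  0.73158233] [ 0.07375064 -1.56359643]
```

View pics/side13j.png

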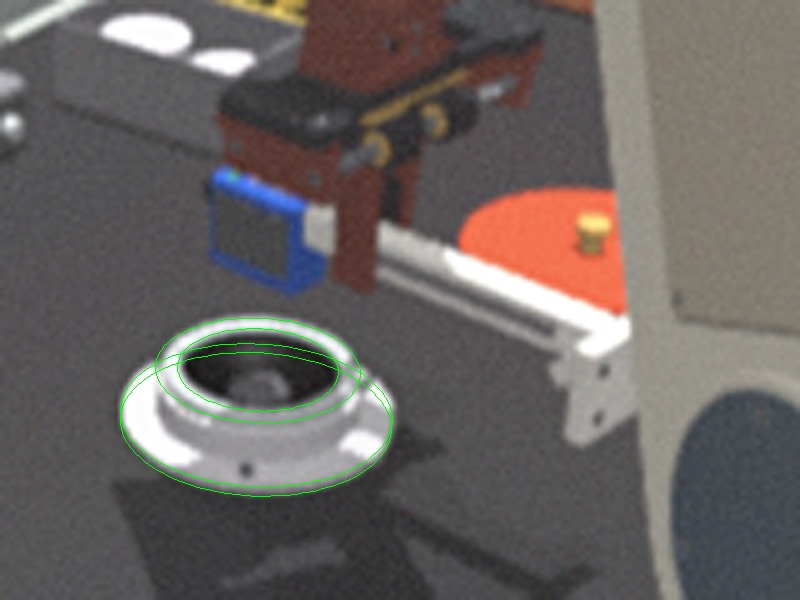

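Run:
```python
from h import *
cm=vision.camera_model("side"); im=cv2.imread("pics/side13.png")
s=8; u0,v0=365,170
z3=cv2.resize(im[v0:v0+65,u0:u0+100],None,fx=s,fy=s,interpolation=cv2.INTER_CUBIC)
e=np.array([451.7,-245.1,116.]);x=np.array([.9947,-.103,0]);y=np.array([.103,.9947,0]);b=e+[0,0,19]
def P(a,bb,c): return tuple(((px(b+a*x+bb*y+np.array([0,0,c]),cm)-[u0,v0]+.5)*s).round().astype(int).tolist())
def box(a0,a1,b0,b1,c0,c1,col):
    c=[(a,bb,cc) for a in(a0,a1) for bb in (b0,b1) for cc in (c0,c1)]
    for i in range(8):
        for k in (1,2,4):
            if not i&k: cv2.line(z3,P(*c[i]),P(*c[i|k]),col,1)
box(39.5,99.5,-14,14,-41,11,(0,255,0)); box(-140.5,39.5,-8,8,-11,11,(0,255,255)); box(-10,10,8,21.6,-19,20,(255,0,255))
box(-152.5,-140.5,-28,28,-41,11,(0,255,0))
cv2.imwrite("pics/s14.png",z3)
```

```text
(no output)
```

View pics/s14.png

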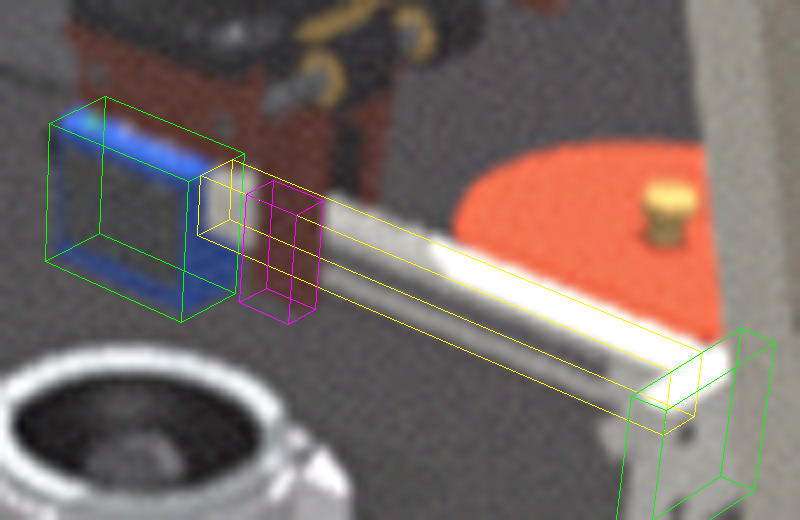

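Run:
```python
from h import *
im=cv2.imread("pics/side13.png"); s=12
z=cv2.resize(im[185:235,405:470],None,fx=s,fy=s,interpolation=cv2.INTER_CUBIC)
z=np.clip(z.astype(float)*1.6,0,255).astype(np.uint8)
cm=vision.camera_model("side")
cv2.imwrite("pics/s15.png",z)
for a,bb,c in [(-140.5,28,11),(-140.5,28,-41),(-152.5,28,11),(-152.5,28,-41),(-152.5,-28,11),(-140.5,8,11),(39.5,8,11)]:
    x=np.array([.9947,-.103,0]);y=np.array([.103,.9947,0])
    print(a,bb,c,((px(np.array([451.7,-245.1,135])+a*x+bb*y+np.array([0,0,c]),cm)-[405,185]+.5)*s).round())
```

```text
-140.5 28 11 [467. 413.]
-140.5 28 -41 [439. 639.]
-152.5 28 11 [519. 436.]
-152.5 28 -41 [490. 662.]
-152.5 -28 11 [683. 333.]
-140.5 8 11 [527. 377.]
39.5 8 11 [-180.   83.]
```

View pics/s15.png

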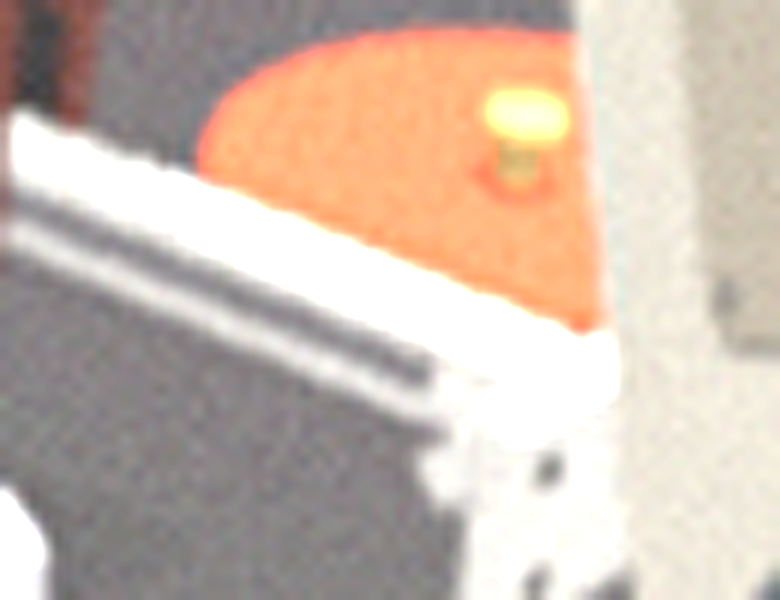

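Run:
```python
from h import *
cm=vision.camera_model("side"); g=cv2.cvtColor(cv2.imread("pics/side13.png"),cv2.COLOR_BGR2GRAY).astype(float)
sd=vision.camera_model("side")
x=np.array([.9947,-.103,0]);y=np.array([.103,.9947,0]);c0=np.array([451.7,-245.1,135])
def pr(a,b,c,p=0):
    t=np.radians(p); a2,c2=a*np.cos(t)-c*np.sin(t),a*np.sin(t)+c*np.cos(t)
    return px(c0+a2*x+b*y+np.array([0,0,c2]),cm)
us=np.arange(409,440)
def edge(b,c,sign,off=6):
    vs=[]
    A,B=pr(-140,b,c),pr(39,b,c)
    for u in us:
        v0=A[1]+(B[1]-A[1])*(u-A[0])/(B[0]-A[0])
        r=np.arange(int(v0)-off,int(v0)+off); d=np.diff(g[r,u])*sign; k=np.argmax(d)
        if 0<k<len(d)-1:
            q=(d[k+1]-d[k-1])/(2*(2*d[k]-d[k+1]-d[k-1])+1e-9); vs.append((u,r[k]+.5+q))
    vs=np.array(vs); f=np.polyfit(vs[:,0],vs[:,1],1)
    res=vs[:,1]-np.polyval(f,vs[:,0]); k=abs(res)<.6; f=np.polyfit(vs[k,0],vs[k,1],1)
    return f[0],np.polyval(f,424),k.sum()
for nm,b,c,s in (("neartop",8,11,-1),("nearbot",8,-11,-1),("fartop",-8,11,1)):
    print(nm,edge(b,c,s,5),[ (lambda A,B:(round((B[1]-A[1])/(B[0]-A[0]),4),round(A[1]+(B[1]-A[1])/(B[0]-A[0])*(424-A[0]),2)))(pr(-140,b,c,p),pr(39,b,c,p)) for p in(-3,0,3)])
```

```text
neartop (np.float64(0.36541462832653065), np.float64(206.64711631894332), np.int64(26)) [(np.float64(0.3557), np.float64(204.36)), (np.float64(0.4164), np.float64(205.73)), (np.float64(0.4775), np.float64(207.1))]
nearbot (np.float64(0.4320047949949169), np.float64(213.08303315679697), np.int64(31)) [(np.float64(0.3688), np.float64(212.5)), (np.float64(0.429), np.float64(213.88)), (np.float64(0.4896), np.float64(215.28))]
fartop (np.float64(0.39742294873363654), np.float64(200.95080098661586), np.int64(31)) [(np.float64(0.3499), np.float64(200.74)), (np.float64(0.4104), np.float64(201.87)), (np.float64(0.4714), np.float64(202.99))]
```

The spine edges put the pitch within about 0.7° of level. All three cameras suggest the lens is 1–2 mm short in x, so I'll nudge it and settle.

Emit:
carry_out(
  targets=[
    [[0,0,0],[0.5,0,0],0],
    [[0,0,0],[1,-0.3,0],0],
    [[0,0,0],[1,-0.3,0],0],
    [[0,0,0],[1,-0.3,0],0],
    [[0,0,0],[1,-0.3,0],0],
    [[0,0,0],[1,-0.3,0],0],
    [[0,0,0],[1,-0.3,0],0],
    [[0,0,0],[1,-0.3,0],0],
    [[0,0,0],[1,-0.3,0],0],
    [[0,0,0],[1,-0.3,0],0],
  ],
)

```text
t: 15.38
ee_pos: [452.7, -245.4, 116.0]
orientation: [3.137, -0.162, 0.0]
ft_force: [-0.3, -0.8, -4.6]
width: 16.3
```

Run:
```python
from arc import *
o,_,_=arc("w16"); print(o["ee_pos"],o["ft_force"],abs(o["qvel"]).max(),o["width"])
print(order.close_job())
```

```text
15.3833 ee [ 452.73 -245.44  116.01] free [ 521.3 -252.4   74.9] 0.18 r75 [ 521.3 -252.4] 0.23 84
[ 452.73045949 -245.44282073  116.00851219] [-0.31820709 -0.76945329 -4.59217068] 0.0010653829767951258 16.297105356249542
the job is handed in; nothing more can be done
None
```

I gripped the carrier at its balance point, lifted it off the mat and carried it level to the jig with the black cone. I handed the job in at about 15.4 s with the carrier still held there; no verdict was reported.

**Last checks**
- **Lens over cone:** the arm's own pose puts the lens at about (521.7, -252.5). The wrist camera's fit of the jig flange puts the cone centre at (521.3, -252.4).
- **Height:** the lens is at about z = 94 mm, which is 60 mm above the rim. This comes from the tool height and assumes no slip when the carrier was lifted. In the wrist pictures the sensor did not move in the grip during the carry.
- **Level and still:** the spine edges in the side picture showed less than about 0.7° of pitch. The joints were almost still, and about 4.5 N of weight was carried with the fingers closed on the 16 mm spine.
- **Contact:** I saw no contact with either jig, and the wrist force showed none beyond the carrier's weight. The top picture showed the other things where they had been.

**Where the checks disagreed**
- **Cone centre:** the top picture put it 3–4 mm lower in x (517.9) than the wrist fit. The networks ranged from 518 to 523 mm, so I went by the wrist fit.
- **Side camera:** it showed the carrier about 1 pixel (roughly 3 mm) from where the arm's pose says it is, while the jig matched. I moved the lens a final 1 mm in x, because the cameras suggested it was 1–2 mm short.

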